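# Register a stencil plate on the board's locating pin

### The arm

A 6-joint arm with a two-finger parallel gripper is mounted at the origin on the work surface. World frame = base frame: x ahead of the robot, y to its left, z up, the work surface at z = 0. Lengths are in m, angles in rad, forces in N, time in s.
With the tool pointing down it reaches from about 0.4 to 0.825 m from the base axis. Payload 7 kg.
Tool frame: the origin (TCP) lies midway between the tips of the shut fingers; the grasp point (between the pads) lies 19 mm behind it; y points along the fingers, z is the direction in which the jaws open and shut, and the axes are right-handed (so a half turn about y gives the same grasp; the last joint's range is limited). The gripper opens to 88 mm and grips with 3 to 60 N. Pads are 19 mm wide; open, the fingers measure 130 mm over their backs; the gripper's body (78 mm by 193 mm) begins 47 mm behind the grasp point.
Start: joints at [-0.829, 0.359, 0.012, 0, -1.224, -0.288], TCP at [0.296, -0.607, 0.227] pointing down, gripper open.
Joint ranges: [-3.07, 3.07], [-1.43, 2.12], [-1.02, 1.25], [-3.03, 1.67], [-3.05, -0], [-3.03, 3.03]. Speed limits (rad/s): [2.39, 2.39, 3.01, 3.14, 3.14, 3.14].

### API

Orientations are given as [roll, pitch, yaw] about the fixed x, y, z axes, in that order (R = Rz(yaw) Ry(pitch) Rx(roll)).
In Python, from station import readout, eyes, job, nets gives the robot as it stands.
- The arm moves only by the tool play_rows, never from a script. Its argument "increments" is a list of rows, each an object with "linear": the shift along the tool's x, y, z in m, a list of three; "rotation": the turn, a rotation vector about the tool's x, y, z in degrees, a list of three; "claw": the closure, from 0 (fully open) to 1 (shut). A call has 1 to 5 rows; each row is the pose to reach, as a shift and turn from the pose measured when the call began, along the tool's axes at that moment; what a row does not reach only later rows make up. A row lasts 1/8 s, in which the tool goes at most 62.5 mm and 10.7 degrees, less where a joint would pass 70% of its speed; a pose out of reach is approached as far as the arm can. A call with a gripper value outside its range is refused whole. The fingers move at their own pace and stop on an object; "newtons" is the grip in N (left out, the last holds). Time passes only in rows, so rows that repeat a pose let the fingers close. It gives the time, the measured TCP pose, the force and the opening at its end, in the units of the state.
- readout.get_state(): the state, without advancing time (a new reading comes with each control period).
- eyes.grab_frame(name): name is "scene" or "top" or "wrist"; returns (picture, depth): 384x512x3 uint8, blue, green, red; 384x512 float32, m along the optical axis (not along the pixel's ray), 0 where there is no reading.
- eyes.camera_model(name): a dict with "intrinsics" (3x3 intrinsics, pixels), "R" (3x3) and "t" (3): a world point X has camera coordinates R X + t. Camera axes: x right, y down, z forward; pixel columns grow to the right and rows downward; lengths in m; the calibration is good to about 2 mm. A picture is of the moment at which its call begins: read the wrist's pose just before it. camera_model takes no time and is no camera call; for the wrist camera it gives the pose at the moment of the call.
- job.job_done(): hands the job in, once; it reports no verdict.
Trained networks look in the newest picture that a camera, given by its name, has taken for a name from the list of things; names that differ only in an ending like _2 or _b are one class to them, and where a whole thing is asked for, a point or a joint stands for the part that bears it (a point fixed in the world has none). Each returns a list of dicts, best first, with "score" (0 to 1); they miss things now and then, are a little off and sometimes report something else, mostly with a low value. They report only what shows in the picture. A call takes as long as a camera call. They do not tell look-alikes from the thing itself.
- nets.regions_of(label, camera): "region" (384x512 bool, what is visible of it) and "rect" ([left, top, right, bottom] in pixels, round what is visible of it).
The state is a dict: "t": time; "q": joint angles; "qd": joint speeds; "joint_efforts": joint torques, N m; "eef_pos": TCP position; "ee_rot": TCP orientation; "force": force on the tool from outside, world axes, zero at the start; "moment": the same for the moment, N m; "width": finger opening in m.
Only numpy, scipy, OpenCV 4.12 (cv2) and the standard library are available. Lean on these libraries where they do the work, as an engineer would, in place of code of your own. Each camera call takes 0.05 s, during which the arm holds its last target.

### The job

Pick up the metal stencil plate by its wooden handle and put it on the wooden register board with its hole over the brass pin, nudging it gently along the slot until the hole drops over the pin. Leave the plate lying fully flat on the board, square with the board, its hole end at the slot and the rest of it over the middle of the board, and let go; never force it down on the pin, and leave the pot, the jar and the brass weight alone.

Things in the scene. Friction and masses are not known exactly. Their poses are not given: they have to be found in the camera images.
- handle (a point): Loose aluminium stencil plate, 160 (x) x 110 (y) x 8 mm thick, about 0.40 kg, with an upright dark wooden handle block at its middle, 40 (x) x 22 (y) mm, 48 mm tall above the plate. This point: middle of the block, 32 mm above the plate's underside. x points along the plate to the end with the hole (a blue patch marks the other end), y across, z up.
- hole (a point): The round through-hole in the stencil plate, 13 mm in diameter, its centre 45 mm from the plate's centre along the plate's +x. This point is the centre of the hole at the plate's underside; same axes as the handle.
- board: Fixed wooden register board, 200 (x) x 200 (y) x 12 mm thick; origin at the centre of its underside, on the table, so its top is at 12 mm; a red stripe marks its -x edge. The plate goes on with its +x the same way as the board's +x, its middle over about the board's x = 0.
- slot (a point): Middle of the slot: a dark flush strip, 26 x 80 mm, in the board's top, centred at board x = +45 mm, long along the board's y. One rigidly fixed brass pin, 10 mm across, 7 mm tall above the board, its last 1.5 mm tapering to 8 mm across, stands on its centre line anywhere from y = -20 to +20 mm of this point; where exactly is not measured: it must be seen or felt. Axes as the board.
- pot: Loose white ceramic pot with two pencils, 76 mm across, 100 mm tall (pencils to 175 mm); origin at the centre of its underside. Not to be disturbed.
- jar: Loose amber ink jar with a black cap, 60 mm across, 70 mm tall; origin at the centre of its underside. Not to be disturbed.
- weight: Loose brass paperweight, 52 mm across, 42 mm tall; origin at the centre of its underside. Not to be disturbed.
Things that resemble listed ones, but are neither listed nor needed, are in the scene too. Leave any pink look-alike of the part that bears handle alone.

How it is judged:
On the way, in this order (a step that is already met when the one before it is completed fails the run):
1. the plate is lifted clear of the table (height (world z) of hole above 0.025 m), for 0.1 s.
2. the plate has dropped over the pin and lies flat on the board (z of hole in the frame of board between 0.0105 and 0.0137 m and x of hole in the frame of board between 0.041 and 0.049 m and y of hole in the frame of board between -0.024 and 0.024 m and x of handle in the frame of board below 0.02 m and angle between handle's own z axis and vertical below 0.025 rad and angle between the x axis of handle and the x axis of board, either way round below 0.1 rad), for 0.2 s.
At the end, for the whole second after the job is handed in: The plate lies flat on the board (underside at the hole within 1.7 mm of the top, tilt under 0.025 rad), hole over the pin (within 4 mm of the slot line, 24 mm of its middle), plate's middle on the -x side of the slot, square within 0.10 rad, at rest and released (all of step 2 and linear speed of plate below 0.01 m/s and contact force between the fingers and plate below 0.05 N); the robot touches nothing.
It fails at once if the plate is pressed or knocked against the board or its pin with more than 30 N (contact force between plate and board above 30 N).
It fails at once if the pot is moved by more than 15 mm (distance of pot from where it was at the start of the episode above 0.015 m).
It fails at once if the jar is moved by more than 15 mm (distance of jar from where it was at the start of the episode above 0.015 m).
It fails at once if the weight is moved by more than 15 mm (distance of weight from where it was at the start of the episode above 0.015 m).
It also fails if it takes over 67 s, if anything falls off the work surface, if the arm or the gripper's body presses on something with over 40 N, if the wrist force passes 120 N, or if a joint passes its speed limit or range.

## Working session

There is one attempt and no reset: what is moved stays moved. The work goes in short steps, Python scripts to look and compute and a tool call to move; the robot and the scene stay as the last step left them, time stands still between calls to the robot, and variables do not carry over. Pictures are saved under pics/ and viewed, and the job is handed in when it is done.

Besides the shell and the picture viewer there is one more tool, called after "Call:" as name([rows], argument=value, ...), one row to a line, values as JSON. play_rows: Moves the arm, as the interface text tells. Its arguments: {"type":"object","properties":{"increments":{"type":"array","items":{"type":"object","properties":{"linear":{"type":"array","items":{"type":"number"}},"rotation":{"type":"array","items":{"type":"number"}},"claw":{"type":"number"}}}},"newtons":{"type":"number"}},"required":["increments"]}

```bash
ls; mkdir -p pics; python3 - <<'E'
from station import readout, eyes, job, nets
import cv2
s=readout.get_state(); print(s)
for c in ["scene","top","wrist"]:
    p,d=eyes.grab_frame(c); cv2.imwrite(f"pics/{c}0.png",p)
    m=eyes.camera_model(c); print(c,m)
E
```

```text
pics
{'t': 0.0, 'q': array([-8.28900069e-01,  3.59371722e-01,  1.10455784e-02, -3.57241130e-04,
       -1.22409283e+00, -2.88105311e-01]), 'qd': array([-0.00138086,  0.00017554, -0.00070373, -0.00070445,  0.00079177,
       -0.00084872]), 'joint_efforts': array([-5.40043675e-04, -5.82720387e+01,  2.93068027e+01,  6.99712694e+00,
        7.16385766e-03, -1.48129961e-04]), 'eef_pos': array([ 0.29566514, -0.60624805,  0.22562543]), 'ee_rot': array([-1.56914513e+00,  1.39111691e-04,  4.53669399e-01]), 'force': array([-0.11174086, -0.6805315 ,  0.11831018]), 'moment': array([0.06408849, 0.0282624 , 0.01214235]), 'width': 0.08770387791957969}
scene {'intrinsics': array([[481.22730736,   0.        , 251.76854188],
       [  0.        , 481.22730736, 188.34919169],
       [  0.        ,   0.        ,   1.        ]]), 'R': array([[ 0.49939622,  0.86637062, -0.00231661],
       [ 0.63039873, -0.36520816, -0.68499667],
       [-0.59430703,  0.34062436, -0.72854251]]), 't': array([-0.26723989, -0.34570057,  1.68168574])}
top {'intrinsics': array([[492.49069278,   0.        , 257.79123456],
       [  0.        , 492.49069278, 187.0215633 ],
       [  0.        ,   0.        ,   1.        ]]), 'R': array([[ 0.01975259, -0.99973121, -0.01213882],
       [-0.98567667, -0.01743817, -0.16774212],
       [ 0.16748535,  0.01527829, -0.98575617]]), 't': array([-0.03404179,  0.62446458,  1.2217208 ])}
wrist {'intrinsics': array([[293.96253023,   0.        , 259.80210529],
       [  0.        , 293.96253023, 188.90640653],
       [  0.        ,   0.        ,   1.        ]]), 'R': array([[-0.43808682,  0.89893191,  0.00116816],
       [ 0.86790177,  0.42262534,  0.26102555],
       [ 0.2341505 ,  0.1153657 , -0.96533119]]), 't': array([ 0.6741475 , -0.03346986,  0.38920971])}
```

View pics/scene0.png

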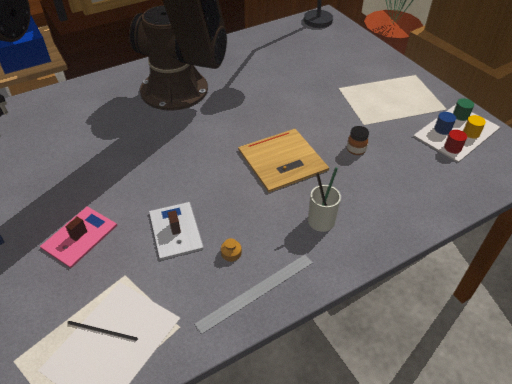

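View pics/top0.png

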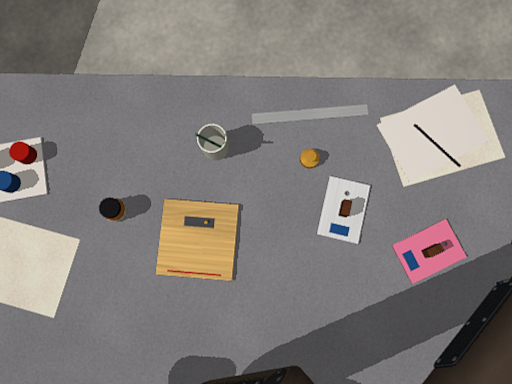

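View pics/wrist0.png

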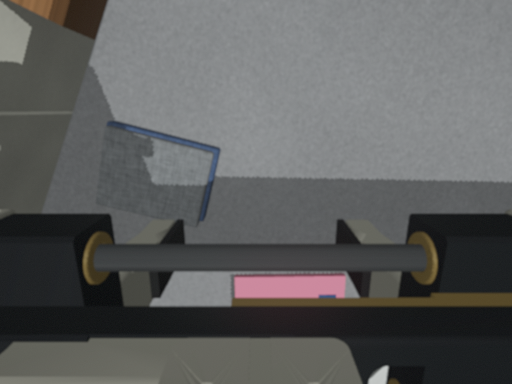

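The top picture shows the board around (198,240), its slot at (199,222) and a brass dot, probably the pin, at about (206,222). The white plate is at (344,209) with its hole at (347,193), and the pink look-alike is at (430,251). Next I measure them.

```bash
cat > h.py <<'E'
from station import readout, eyes, job, nets
import numpy as np, cv2
from scipy.spatial.transform import Rotation as Rn
def ray_z(m,uv,z):
    K,R,t=m["intrinsics"],np.array(m["R"]),np.array(m["t"])
    d=R.T@np.linalg.inv(K)@np.array([uv[0],uv[1],1.]); c=-R.T@t
    return c+d*(z-c[2])/d[2]
def proj(m,X):
    x=m["R"]@np.array(X)+m["t"]; p=m["intrinsics"]@x; return p[:2]/p[2]
def grid(p,m,origin,yaw,z,half,res):
    # rectified top-down picture in a local frame; res px per m
    n=int(2*half*res); K,R,t=m["intrinsics"],np.array(m["R"]),np.array(m["t"])
    # local px (i right = +x local, rows down = -y local)
    c,s=np.cos(yaw),np.sin(yaw)
    A=np.array([[c/res,s/res,0],[s/res,-c/res,0],[0,0,1.]])
    A[:2,2]=np.array(origin)[:2]-np.array([[c,-s],[s,c]])@np.array([half,-half])
    H=K@np.column_stack([R[:,0],R[:,1],R[:,2]*z+t])@A
    return cv2.warpPerspective(p,np.linalg.inv(H),(n,n),flags=cv2.INTER_CUBIC)
E
python3 - <<'E'
from h import *
p,d=eyes.grab_frame("top"); m=eyes.camera_model("top")
cv2.imwrite("pics/crop1.png",np.hstack([cv2.resize(p[190:290,145:250],None,fx=4,fy=4,interpolation=cv2.INTER_CUBIC)[:400],cv2.resize(p[165:265,300:390],None,fx=4,fy=4,interpolation=cv2.INTER_CUBIC)[:400]]))
for n,z in [("handle",.008),("board",.012),("slot",.012),("hole",.008),("pot",.1),("jar",.07),("weight",.042)]:
    for r in nets.regions_of(n,"top"):
        reg=r["region"].astype(np.uint8)
        ys,xs=np.nonzero(reg)
        rc=cv2.minAreaRect(np.column_stack([xs,ys]).astype(np.float32)); bx=cv2.boxPoints(rc)
        c=ray_z(m,rc[0],z); W=[ray_z(m,b,z)[:2].round(4).tolist() for b in bx]
        e=np.subtract(W[1],W[0]),np.subtract(W[2],W[1])
        print(n,round(r["score"],2),r["rect"],len(xs),c.round(4),W,[ (np.linalg.norm(a).round(4),np.degrees(np.arctan2(a[1],a[0])).round(1)) for a in e])
E
```

```text
handle 0.92 [313.2, 177.8, 366.2, 243.1] 2468 [ 0.5748 -0.2492  0.008 ] [[0.508, -0.1769], [0.6663, -0.2128], [0.6427, -0.3227], [0.4855, -0.2848]] [(np.float64(0.1623), np.float64(-12.8)), (np.float64(0.1124), np.float64(-102.1))]
handle 0.56 [392.6, 217.5, 467.5, 283.4] 2675 [ 0.4692 -0.4695  0.008 ] [[0.4827, -0.3718], [0.5585, -0.5198], [0.4559, -0.5666], [0.382, -0.4202]] [(np.float64(0.1663), np.float64(-62.9)), (np.float64(0.1128), np.float64(-155.5))]
board 0.59 [158.8, 202.1, 240.9, 278.6] 5774 [0.4896 0.1354 0.012 ] [[0.3965, 0.2405], [0.599, 0.2337], [0.5847, 0.028], [0.3834, 0.0401]] [(np.float64(0.2026), np.float64(-1.9)), (np.float64(0.2062), np.float64(-94.0))]
slot 0.59 [155.4, 197.9, 237.5, 283.6] 5778 [0.4888 0.1348 0.012 ] [[0.3967, 0.2409], [0.5993, 0.2319], [0.5829, 0.0265], [0.3816, 0.0407]] [(np.float64(0.2028), np.float64(-2.5)), (np.float64(0.2061), np.float64(-94.6))]
slot 0.58 [316.6, 174.9, 366.4, 244.2] 2459 [ 0.5748 -0.2482  0.012 ] [[0.5081, -0.1769], [0.6655, -0.2117], [0.6426, -0.3206], [0.4864, -0.2838]] [(np.float64(0.1612), np.float64(-12.5)), (np.
[... 457 characters left out ...]
4(0.2055), np.float64(-94.2))]
pot 0.65 [195.9, 127.2, 225.8, 160.5] 911 [0.7308 0.0921 0.1   ] [[0.7553, 0.148], [0.7917, 0.0809], [0.7065, 0.0367], [0.6708, 0.1031]] [(np.float64(0.0763), np.float64(-61.5)), (np.float64(0.096), np.float64(-152.6))]
jar 0.72 [99.9, 196.3, 128.0, 224.0] 534 [0.5576 0.3454 0.07  ] [[0.5415, 0.3876], [0.5956, 0.3737], [0.5737, 0.303], [0.5199, 0.3174]] [(np.float64(0.0559), np.float64(-14.4)), (np.float64(0.074), np.float64(-107.2))]
weight 0.68 [302.7, 148.5, 317.5, 167.3] 300 [ 0.7053 -0.1554  0.042 ] [[0.7306, -0.1316], [0.7314, -0.1791], [0.6802, -0.1791], [0.6794, -0.1319]] [(np.float64(0.0475), np.float64(-89.0)), (np.float64(0.0512), np.float64(180.0))]
```

View pics/crop1.png

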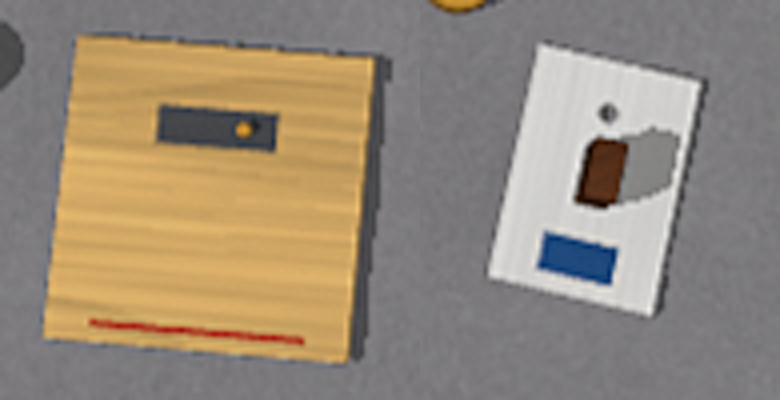

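```bash
cat > fit.py <<'E'
from h import *
from scipy.optimize import least_squares
def fit(W,M):
    W,M=np.array(W)[:,:2],np.array(M)
    f=lambda p:((Rn.from_euler('z',p[2]).as_matrix()[:2,:2]@M.T).T+p[:2]-W).ravel()
    a0=W[0]-W[3]; r=least_squares(f,[*W.mean(0),np.arctan2(a0[1],a0[0])]); return r.x,f(r.x).reshape(-1,2)
E
python3 - <<'E'
from fit import *
m=eyes.camera_model("top")
up=lambda x,y,ox,oy:((x+.5)/4-.5+ox,(y+.5)/4-.5+oy)
# order: +x+y,+x-y,-x-y,-x+y
B=[ray_z(m,up(x,y,145,190),.012) for x,y in [(78,36),(376,58),(350,362),(43,338)]]
b,e=fit(B,[(.1,.1),(.1,-.1),(-.1,-.1),(-.1,.1)]); print("board",b,np.degrees(b[2]),e.round(4).tolist())
P=[ray_z(m,up(x-420,y,300,165),.008) for x,y in [(540,43),(706,80),(655,316),(488,277)]]
q,e=fit(P,[(.08,.055),(.08,-.055),(-.08,-.055),(-.08,.055)]); print("plate",q,np.degrees(q[2]),e.round(4).tolist())
def loc(f,X): return Rn.from_euler('z',-f[2]).apply(np.r_[X[:2]-f[:2],0])[:2]
for z in(.012,.019): print("pin in board",z,loc(b,ray_z(m,up(244,129,145,190),z)))
print("slot",loc(b,np.mean([ray_z(m,up(x,y,145,190),.012) for x,y in[(159,105),(278,114),(275,152),(156,143)]],0)))
print("hole in plate",loc(q,ray_z(m,up(608-420,112,300,165),.006)))
print("handle top",loc(q,np.mean([ray_z(m,up(x-420,y,300,165),.056) for x,y in[(597,139),(628,142),(609,207),(576,203)]],0)))
E
```

```text
board [ 0.49118897  0.13388582 -0.05854339] -3.3542892272879588 [[0.0008, 0.0005], [0.0003, -0.0001], [-0.0007, -0.0], [-0.0003, -0.0004]]
plate [ 0.57726496 -0.25141815 -0.2179556 ] -12.487936015192457 [[-0.0004, -0.0011], [-0.0009, 0.0021], [0.0005, 0.0004], [0.0008, -0.0014]]
pin in board 0.012 [ 0.04591701 -0.01694664]
pin in board 0.019 [ 0.04529555 -0.01782716]
slot [0.04489084 0.00092733]
hole in plate [0.0452921  0.00198215]
handle top [-0.0036341  0.003692 ]
```

```bash
cat > go.py <<'E'
from h import *
import sys
def rel(x,y,z,yaw):
    s=readout.get_state(); R=Rn.from_euler('xyz',s["ee_rot"])
    T=Rn.from_euler('xyz',[-np.pi/2,0,yaw])
    l=R.inv().apply(np.array([x,y,z])-s["eef_pos"]); r=(R.inv()*T).as_rotvec(degrees=True)
    print("t",round(s["t"],2),"pos",s["eef_pos"].round(4),"yaw",s["ee_rot"][2].round(4),"F",s["force"].round(2),"w",round(s["width"],4),"\nlinear",l.round(4).tolist(),"rot",r.round(2).tolist(),"steps",max(np.linalg.norm(l)/.0625,np.linalg.norm(r)/10.7).round(1))
if __name__=="__main__": rel(*map(float,sys.argv[1:]))
E
python3 go.py 0.575 -0.249 0.16 -0.218
```

```text
t 0.55 pos [ 0.2959 -0.6066  0.2265] yaw 0.4538 F [ 0.42  0.21 -0.84] w 0.0876 
linear [0.4077, 0.0666, 0.1991] rot [-0.0, 38.49, 0.0] steps 7.3
```

Call:
play_rows([
  {"linear": [0.04,0.005,0.02],"rotation": [0,4,0],"claw": 0},
  {"linear": [0.085,0.015,0.041],"rotation": [0,8,0],"claw": 0},
  {"linear": [0.13,0.022,0.063],"rotation": [0,12,0],"claw": 0},
  {"linear": [0.175,0.03,0.085],"rotation": [0,16.5,0],"claw": 0},
  {"linear": [0.22,0.037,0.107],"rotation": [0,21,0],"claw": 0},
])

```text
t: 1.18
eef_pos: [0.4476, -0.4127, 0.1895]
ee_rot: [-1.571, -0.0, 0.085]
force: [0.5, 0.0, -0.0]
width: 0.0874
```

```bash
python3 go.py 0.575 -0.249 0.16 -0.218
```

```text
t 1.18 pos [ 0.4476 -0.4127  0.1895] yaw 0.0846 F [ 0.46  0.01 -0.05] w 0.0874 
linear [0.1408, 0.0295, 0.1524] rot [0.01, 17.34, 0.02] steps 3.4
```

Call:
play_rows([
  {"linear": [0.04,0.008,0.043],"rotation": [0,5,0],"claw": 0},
  {"linear": [0.08,0.016,0.087],"rotation": [0,10,0],"claw": 0},
  {"linear": [0.12,0.024,0.13],"rotation": [0,15,0],"claw": 0},
  {"linear": [0.141,0.03,0.152],"rotation": [0,17.3,0],"claw": 0},
  {"linear": [0.141,0.03,0.152],"rotation": [0,17.3,0],"claw": 0},
])

```text
t: 1.8
eef_pos: [0.5763, -0.2474, 0.1588]
ee_rot: [-1.571, 0.0, -0.215]
force: [-0.5, 0.1, -0.1]
width: 0.0879
```

```bash
python3 - <<'E'
from h import *
s=readout.get_state(); m=eyes.camera_model("wrist"); p,d=eyes.grab_frame("wrist"); cv2.imwrite("pics/w1.png",p)
print(s["eef_pos"],s["ee_rot"]); print("cam at",-m["R"].T@m["t"])
T=eyes.camera_model("top")
cv2.imwrite("pics/t1.png",eyes.grab_frame("top")[0])
E
```

```text
[ 0.57630637 -0.24737084  0.15884809] [-1.57088607e+00  4.31276013e-04 -2.14516659e-01]
cam at [ 0.50831926 -0.23200708  0.31669655]
```

View pics/w1.png

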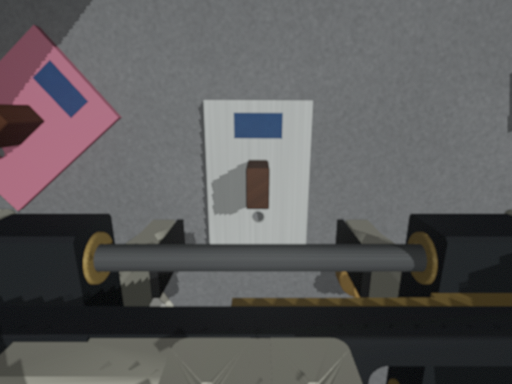

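View pics/t1.png

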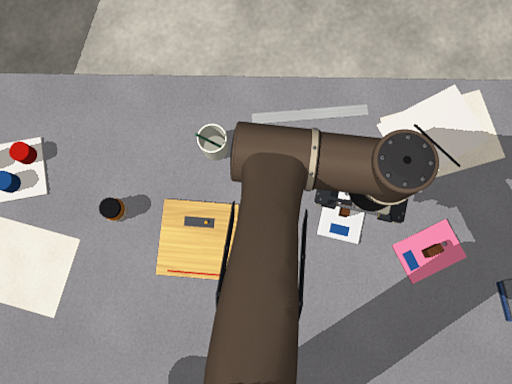

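```bash
python3 - <<'E'
from fit import *
p=cv2.imread("pics/w1.png"); m=eyes.camera_model("wrist")
cv2.imwrite("pics/w1c.png",cv2.resize(p[90:250,190:330],None,fx=4,fy=4,interpolation=cv2.INTER_CUBIC)[:600])
T=eyes.camera_model("top"); d=eyes.grab_frame("top")[1]
for uv in [(245,150),(270,250),(225,240),(303,240),(310,150)]:
    z=d[uv[1],uv[0]]; X=T["R"].T@(np.linalg.inv(T["intrinsics"])@np.array([uv[0],uv[1],1])*z-T["t"]); print(uv,X.round(3))
E
```

```text
(245, 150) [ 0.59  -0.01   0.587]
(270, 250) [ 0.437 -0.049  0.688]
(225, 240) [0.489 0.061 0.014]
(303, 240) [ 0.455 -0.095  0.623]
(310, 150) [ 0.591 -0.108  0.59 ]
```

View pics/w1c.png

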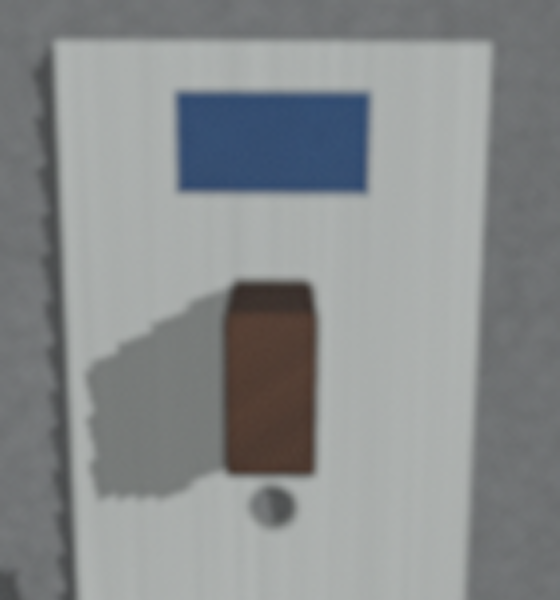

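```bash
python3 - <<'E'
from fit import *
m=eyes.camera_model("wrist"); s=readout.get_state()
up=lambda x,y:((x+.5)/4-.5+190,(y+.5)/4-.5+90)
top=[ray_z(m,up(*c),.056) for c in[(226,311),(315,309),(315,474),(226,472)]]
print("handle",np.mean(top,0),[np.linalg.norm(top[i]-top[i-1]).round(4) for i in range(4)])
a=np.subtract(top[2],top[1]);print(np.degrees(np.arctan2(a[1],a[0])))
h=ray_z(m,up(272,507),.007);print("hole",h, "dist",np.linalg.norm(h-np.mean(top,0)*[1,1,0]-[0,0,.007]), np.arctan2(*(h-np.mean(top,0))[[1,0]]))
c=[ray_z(m,up(*k),.008) for k in[(55,40),(492,40)]];print("edge mid",np.mean(c,0),np.linalg.norm(c[0]-c[1]));a=c[1]-c[0];print(np.degrees(np.arctan2(a[1],a[0]))-90)
E
python3 go.py 0.576 -0.2505 0.018 -0.217
```

```text
handle [ 0.57459134 -0.25146399  0.056     ] [np.float64(0.0383), np.float64(0.0201), np.float64(0.0393), np.float64(0.0209)]
-12.008162055942133
hole [ 0.61968722 -0.26151249  0.007     ] dist 0.04620184327645641 -0.2192435459958827
edge mid [ 0.49732979 -0.23386626  0.008     ] 0.11010021713584582
-12.445080145596748
t 1.95 pos [ 0.575  -0.2497  0.1597] yaw -0.217 F [-0.09 -0.93  0.12] w 0.0875 
linear [0.0011, 0.1417, -0.0005] rot [0.01, 0.0, 0.02] steps 2.3
```

Call:
play_rows([
  {"linear": [0.001,0.04,-0.001],"rotation": [0,0,0],"claw": 0},
  {"linear": [0.001,0.08,-0.001],"rotation": [0,0,0],"claw": 0},
  {"linear": [0.001,0.12,-0.001],"rotation": [0,0,0],"claw": 0},
  {"linear": [0.001,0.141,-0.001],"rotation": [0,0,0],"claw": 0},
  {"linear": [0.001,0.141,-0.001],"rotation": [0,0,0],"claw": 0},
])

```text
t: 2.58
eef_pos: [0.574, -0.2518, 0.0173]
ee_rot: [-1.571, 0.003, -0.218]
force: [-0.9, 0.3, 1.0]
width: 0.0878
```

```bash
python3 go.py 0.5755 -0.251 0.018 -0.218; python3 - <<'E'
from h import *
cv2.imwrite("pics/w2.png",eyes.grab_frame("wrist")[0]); cv2.imwrite("pics/s2.png",cv2.resize(eyes.grab_frame("scene")[0][170:280,120:270],None,fx=4,fy=4))
E
```

```text
t 2.58 pos [ 0.574  -0.2518  0.0173] yaw -0.2184 F [-0.87  0.31  0.98] w 0.0878 
linear [0.0013, -0.0007, 0.0012] rot [0.03, -0.02, -0.16] steps 0.0
```

View pics/w2.png

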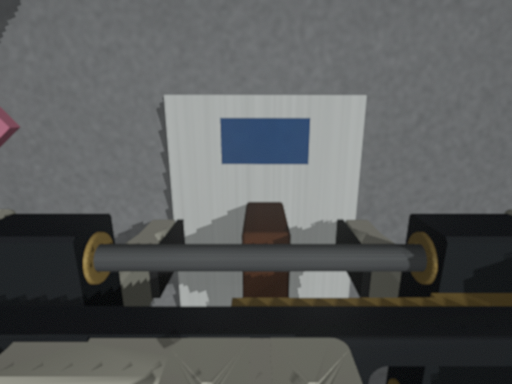

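View pics/s2.png

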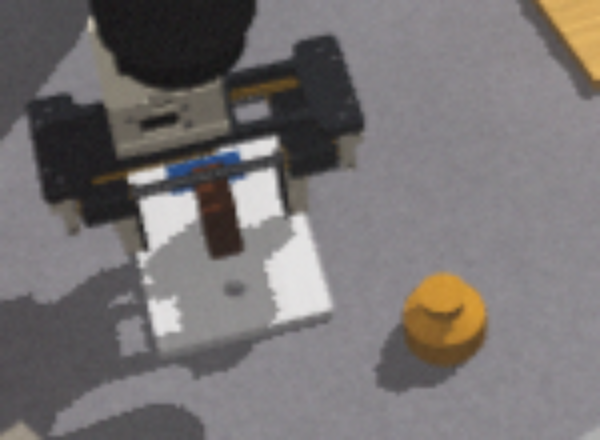

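The open fingers straddle the handle, with the block at (266,240) in the wrist view. Now I close the gripper.

Call:
play_rows([
  {"linear": [0.001,0,0.001],"rotation": [0,0,0],"claw": 1},
  {"linear": [0.001,0,0.001],"rotation": [0,0,0],"claw": 1},
  {"linear": [0.001,0,0.001],"rotation": [0,0,0],"claw": 1},
  {"linear": [0.001,0,0.001],"rotation": [0,0,0],"claw": 1},
  {"linear": [0.001,0,0.001],"rotation": [0,0,0],"claw": 1},
], newtons=35)

```text
t: 3.3
eef_pos: [0.5772, -0.251, 0.0197]
ee_rot: [-1.571, -0.001, -0.217]
force: [-0.1, -0.1, -0.4]
width: 0.0434
```

Call:
play_rows([
  {"linear": [0,0,0],"rotation": [0,0,0],"claw": 1},
  {"linear": [0,0,0],"rotation": [0,0,0],"claw": 1},
  {"linear": [0,-0.02,0],"rotation": [0,0,0],"claw": 1},
  {"linear": [0,-0.05,0],"rotation": [0,0,0],"claw": 1},
  {"linear": [0,-0.07,0],"rotation": [0,0,0],"claw": 1},
])

```text
t: 3.92
eef_pos: [0.5768, -0.2508, 0.0901]
ee_rot: [-1.571, -0.001, -0.218]
force: [-0.1, -0.2, -4.6]
width: 0.0223
```

```bash
python3 go.py 0.4888 0.1162 0.12 -0.0585; python3 - <<'E'
from h import *
cv2.imwrite("pics/w3.png",eyes.grab_frame("wrist")[0]); cv2.imwrite("pics/s3.png",cv2.resize(eyes.grab_frame("scene")[0][150:280,120:270],None,fx=4,fy=4))
E
```

```text
t 3.92 pos [ 0.5768 -0.2508  0.0901] yaw -0.2177 F [-0.12 -0.19 -4.58] w 0.0223 
linear [-0.1651, -0.0301, 0.3394] rot [0.02, -9.12, 0.04] steps 6.1
```

View pics/w3.png

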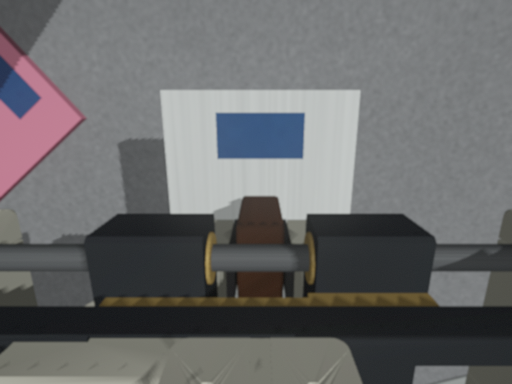

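View pics/s3.png

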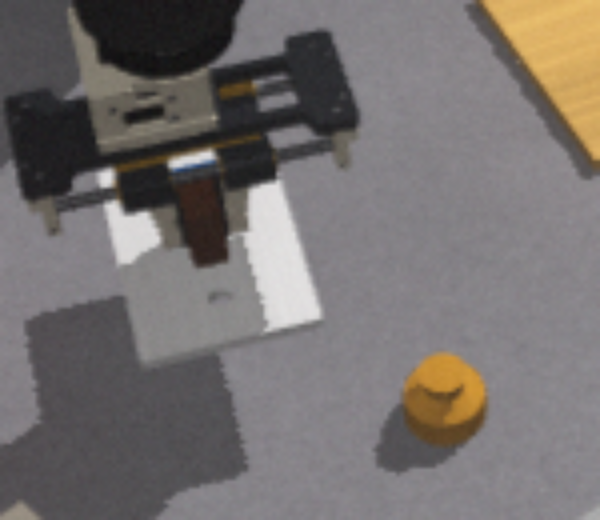

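The plate is lifted: opening 22.3 mm, about 4.6 N of weight, and the scene view shows it level. On the way to the board I'll stop where the wrist camera can see the pin beside the plate.

```bash
python3 go.py 0.58 -0.01 0.15 -0.0585
```

```text
t 4.03 pos [ 0.5781 -0.2511  0.0915] yaw -0.2174 F [ 0.95 -0.48 -4.14] w 0.0217 
linear [-0.0499, -0.0588, 0.2358] rot [0.03, -9.1, 0.25] steps 4.0
```

Call:
play_rows([
  {"linear": [-0.004,-0.02,0.025],"rotation": [0,-1,0],"claw": 1},
  {"linear": [-0.012,-0.045,0.065],"rotation": [0,-3,0],"claw": 1},
  {"linear": [-0.023,-0.059,0.11],"rotation": [0,-5,0],"claw": 1},
  {"linear": [-0.035,-0.059,0.16],"rotation": [0,-7,0],"claw": 1},
  {"linear": [-0.045,-0.059,0.205],"rotation": [0,-9,0],"claw": 1},
])

```text
t: 4.65
eef_pos: [0.577, -0.0395, 0.1488]
ee_rot: [-1.572, -0.002, -0.059]
force: [0.4, 0.1, -4.2]
width: 0.0218
```

Call:
play_rows([
  {"linear": [-0.003,0,0.025],"rotation": [0,0,0],"claw": 1},
  {"linear": [-0.005,0,0.036],"rotation": [0,0,0],"claw": 1},
  {"linear": [-0.005,0,0.036],"rotation": [0,0,0],"claw": 1},
])

```text
t: 5.03
eef_pos: [0.5736, -0.0029, 0.1477]
ee_rot: [-1.572, -0.001, -0.059]
force: [0.5, 0.2, -4.3]
width: 0.0217
```

```bash
python3 go.py 0.58 -0.01 0.15 -0.0585; python3 - <<'E'
from h import *
cv2.imwrite("pics/w4.png",eyes.grab_frame("wrist")[0]); cv2.imwrite("pics/s4.png",eyes.grab_frame("scene")[0])
E
```

```text
t 5.03 pos [ 0.5736 -0.0029  0.1477] yaw -0.0587 F [ 0.5   0.21 -4.3 ] w 0.0217 
linear [0.0069, -0.0023, -0.0067] rot [0.06, -0.01, 0.05] steps 0.2
```

View pics/w4.png

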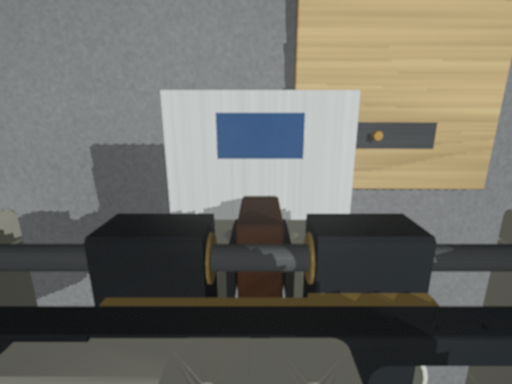

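View pics/s4.png

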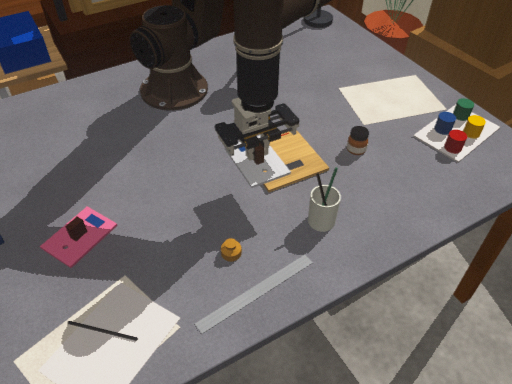

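The wrist view shows the pin at about (378,136) in the slot, to the right of the plate. The plate's -x edge runs along row 91.

```bash
python3 - <<'E'
from fit import *
p=cv2.imread("pics/w4.png"); cv2.imwrite("pics/w4c.png",np.vstack([cv2.resize(p[100:165,340:450],None,fx=6,fy=6,interpolation=cv2.INTER_CUBIC)]))
cv2.imwrite("pics/w4d.png",cv2.resize(p[80:230,150:370],None,fx=3.6,fy=3.6,interpolation=cv2.INTER_CUBIC))
E
```

```text
(no output)
```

View pics/w4c.png

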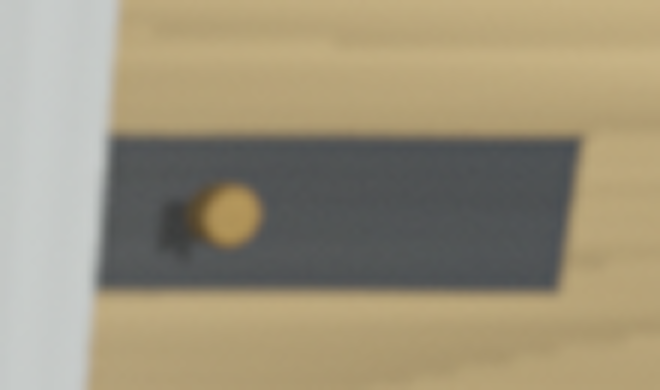

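View pics/w4d.png

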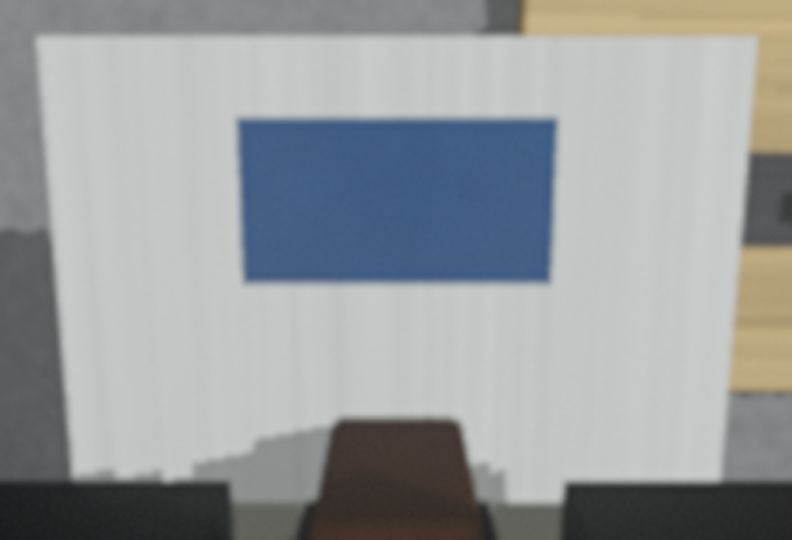

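```bash
python3 - <<'E'
from fit import *
m=eyes.camera_model("wrist"); s=readout.get_state(); print(s["eef_pos"],s["ee_rot"],-m["R"].T@m["t"])
A=lambda x,y:((x+.5)/6-.5+340,(y+.5)/6-.5+100); B=lambda x,y:((x+.5)/3.6-.5+150,(y+.5)/3.6-.5+80)
pin=ray_z(m,A(233,215),.019); e1,e2=[ray_z(m,A(*c),.012) for c in[(582,137),(558,291)]]
for z in (.134,.1355,.137):
    c=[ray_z(m,B(*k),z) for k in[(37,37),(757,37)]]; d=c[1]-c[0]; yaw=np.arctan2(-d[0],d[1]); mid=np.mean(c,0)
    w=[ray_z(m,B(*k),z) for k in[(70,470),(722,470)]]
    u=np.array([np.cos(yaw),np.sin(yaw)]); hole=mid[:2]+u*.125
    print(z,"width",np.linalg.norm(d),np.linalg.norm(w[0]-w[1]),"yaw",yaw,"mid",mid,"hole",hole,"ctr",mid[:2]+u*.08)
print("pin",pin,"slot end",(e1+e2)/2,np.linalg.norm(e1-e2))
d=e1-e2;print("board yaw (slot end)",np.arctan2(-d[1],-d[0]))
# board edge in full pic
E
```

```text
[ 0.57381669 -0.0039187   0.14809222] [-1.57192884e+00 -1.38301098e-03 -5.99102037e-02] [0.50407429 0.00094618 0.30579838]
0.134 width 0.11096726754141092 0.11189548628886097 yaw -0.06019867364469863 mid [0.49389655 0.00143575 0.134     ] hole [ 0.61867013 -0.00608454] ctr [ 0.57375164 -0.00337724]
0.1355 width 0.10999839401608864 0.11091850833247505 yaw -0.06019867364469859 mid [0.49398542 0.00143147 0.1355    ] hole [ 0.61875899 -0.00608882] ctr [ 0.57384051 -0.00338151]
0.137 width 0.10902952049076635 0.10994153037608909 yaw -0.06019867364469804 mid [0.49407428 0.0014272  0.137     ] hole [ 0.61884786 -0.00609309] ctr [ 0.57392937 -0.00338579]
pin [0.53547511 0.11320765 0.019     ] slot end [0.53954286 0.17120127 0.012     ] 0.024994461663426552
board yaw (slot end) -0.061930429765993784
```

Both cameras agree on the pin: top (0.5354, 0.1135), wrist (0.5355, 0.1132). The TCP sits on the plate centre to within 0.5 mm. The TCP target over the pin is therefore about (0.4906, 0.1157).

```bash
python3 go.py 0.4906 0.1157 0.065 -0.06
```

```text
t 5.12 pos [ 0.5738 -0.0039  0.1481] yaw -0.0599 F [-0.36 -0.14 -3.53] w 0.0217 
linear [-0.0903, 0.0828, 0.1145] rot [0.06, 0.01, 0.08] steps 2.7
```

Call:
play_rows([
  {"linear": [-0.03,0.005,0.038],"rotation": [0,0,0],"claw": 1},
  {"linear": [-0.065,0.025,0.085],"rotation": [0,0,0],"claw": 1},
  {"linear": [-0.09,0.055,0.1145],"rotation": [0,0,0],"claw": 1},
  {"linear": [-0.09,0.08,0.1145],"rotation": [0,0,0],"claw": 1},
  {"linear": [-0.09,0.083,0.1145],"rotation": [0,0,0],"claw": 1},
])

```text
t: 5.75
eef_pos: [0.49, 0.1146, 0.0635]
ee_rot: [-1.574, 0.001, -0.06]
force: [-0.1, -0.6, -4.0]
width: 0.022
```

```bash
python3 go.py 0.4906 0.1157 0.045 -0.06; python3 - <<'E'
from h import *
p=eyes.grab_frame("scene")[0]
cv2.imwrite("pics/s5.png",cv2.resize(p[80:210,210:350],None,fx=4.5,fy=4.5,interpolation=cv2.INTER_CUBIC))
for i in range(3):
  p=eyes.grab_frame("scene"); print(readout.get_state()["eef_pos"].round(4))
E
```

```text
t 5.75 pos [0.49   0.1146 0.0635] yaw -0.0602 F [-0.08 -0.58 -3.99] w 0.022 
linear [0.0006, 0.0185, 0.0012] rot [0.18, -0.01, -0.07] steps 0.3
[0.4914 0.115  0.065 ]
[0.4918 0.1152 0.0655]
[0.492  0.1154 0.0657]
```

View pics/s5.png

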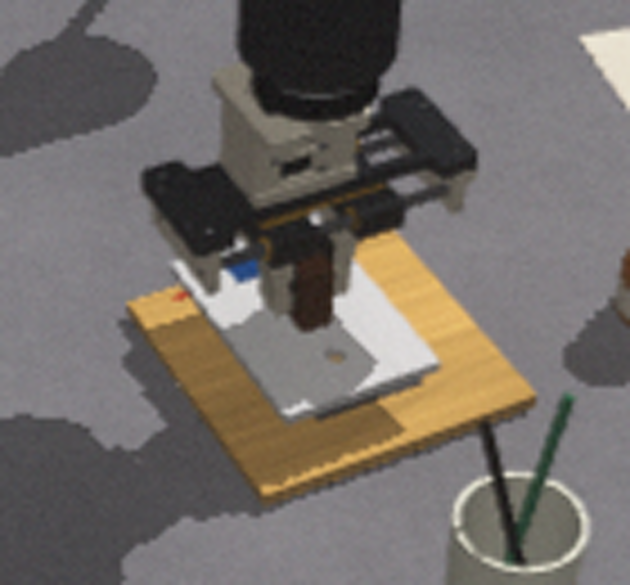

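```bash
python3 - <<'E'
from h import *
m=eyes.camera_model("scene"); 
p=cv2.imread("pics/scene0.png"); cv2.imwrite("pics/s0c.png",cv2.resize(p[120:200,230:340],None,fx=6,fy=6,interpolation=cv2.INTER_CUBIC))
print("hole",ray_z(m,(336.5/4.5-.5+210,357.5/4.5-.5+80),.052), proj(m,[.5355,.1133,.019]))
E
python3 go.py 0.4906 0.1157 0.045 -0.06
```

```text
hole [0.53462381 0.10666118 0.052     ] [285.84605022 166.67775482]
t 5.95 pos [0.492  0.1154 0.0657] yaw -0.061 F [ 0.24  0.27 -4.87] w 0.0221 
linear [-0.0015, 0.0207, 0.0003] rot [0.03, -0.06, 0.15] steps 0.3
```

View pics/s0c.png

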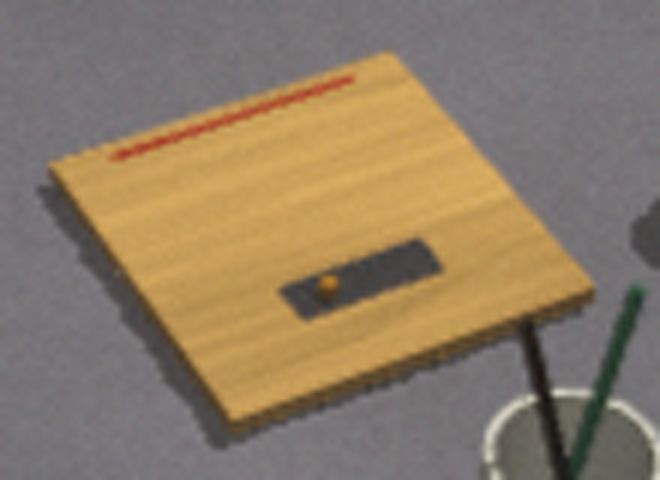

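```bash
python3 - <<'E'
from h import *
m=eyes.camera_model("scene"); 
print("pin scene",ray_z(m,(331.5/6-.5+230,284.5/6-.5+120),.018))
f=[eyes.grab_frame("scene")[0].astype(float) for _ in range(2)]
p=np.mean(f,0).astype(np.uint8); cv2.imwrite("pics/s6.png",cv2.resize(p[130:180,245:315],None,fx=11,fy=11,interpolation=cv2.INTER_CUBIC))
def q(z): return [((proj(m,[a,b,z])-[245,130]+.5)*11-.5).round(0).tolist() for a,b in [(.5365,.113)]]
print(q(.0542),q(.0462))
c,s=np.cos(-.06),np.sin(-.06)
for x,y in[(.08,.055),(.08,-.055),(.045,0)]:
    X=[.4918+c*x-s*y,.1157+s*x+c*y,.0542]; print(x,y,((proj(m,X)-[245,130]+.5)*11-.5).round(0))
E
```

```text
pin scene [0.53390461 0.11062817 0.018     ]
[[462.0, 313.0]] [[461.0, 336.0]]
0.08 0.055 [717. 331.]
0.08 -0.055 [339. 467.]
0.045 0 [463. 314.]
```

View pics/s6.png

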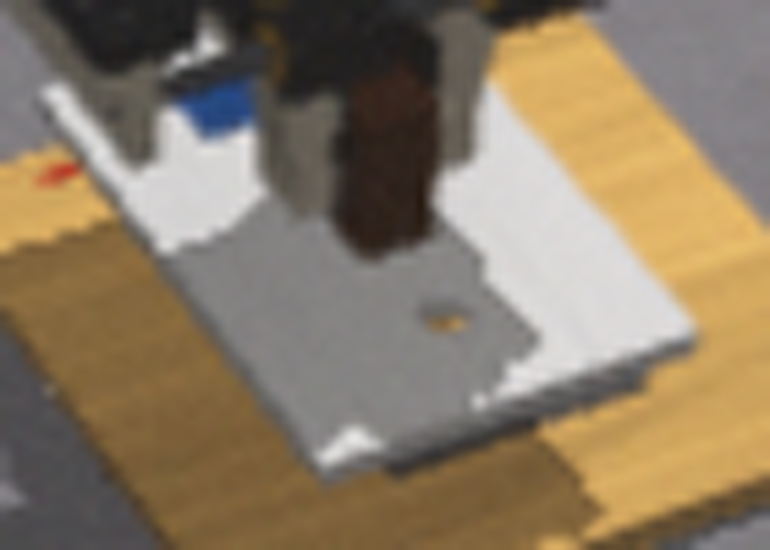

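```bash
python3 go.py 0.4906 0.1165 0.042 -0.06
```

```text
t 6.05 pos [0.4918 0.1155 0.0657] yaw -0.0609 F [ 1.   -0.34 -5.03] w 0.0221 
linear [-0.0013, 0.0237, 0.001] rot [0.01, -0.05, 0.16] steps 0.4
```

Call:
play_rows([
  {"linear": [-0.0013,0.006,0.001],"rotation": [0,0,0],"claw": 1},
  {"linear": [-0.0013,0.012,0.001],"rotation": [0,0,0],"claw": 1},
  {"linear": [-0.0013,0.018,0.001],"rotation": [0,0,0],"claw": 1},
  {"linear": [-0.0013,0.022,0.001],"rotation": [0,0,0],"claw": 1},
  {"linear": [-0.0013,0.022,0.001],"rotation": [0,0,0],"claw": 1},
])

```text
t: 6.68
eef_pos: [0.4904, 0.1164, 0.0433]
ee_rot: [-1.572, -0.002, -0.061]
force: [1.3, -0.8, -3.4]
width: 0.0217
```

```bash
cat > look.py <<'E'
from h import *
import sys
m=eyes.camera_model("scene"); P=[];S=[]
for i in range(3):
    p=eyes.grab_frame("scene")[0]; s=readout.get_state(); S.append(np.r_[s["eef_pos"],s["ee_rot"],s["force"]]); P.append(p.astype(float))
S=np.array(S); a=S[-2:].mean(0); print("t",round(s["t"],2),"pos",a[:3].round(4),"rpy",a[3:6].round(4),"F",S[:,6:].mean(0).round(2),"M",s["moment"].round(2),"w",s["width"].round(4))
p=P[-1].astype(np.uint8); cv2.imwrite(sys.argv[1],cv2.resize(p[130:180,245:315],None,fx=11,fy=11,interpolation=cv2.INTER_CUBIC))
c,s=np.cos(a[5]),np.sin(a[5])
for x,y in[(.08,.055),(.08,-.055),(.045,0)]:
    X=[a[0]+c*x-s*y,a[1]+s*x+c*y,a[2]-.0115]; print(x,y,((proj(m,X)-[245,130]+.5)*11-.5).round(0))
E
python3 look.py pics/s7.png
```

```text
Traceback (most recent call last):
  File "look.py", line 6, in <module>
    S=np.array(S); a=S[-2:].mean(0); print("t",round(s["t"],2),"pos",a[:3].round(4),"rpy",a[3:6].round(4),"F",S[:,6:].mean(0).round(2),"M",s["moment"].round(2),"w",s["width"].round(4))
                                                                                                                                                                    ^^^^^^^^^^^^^^^^
AttributeError: 'float' object has no attribute 'round'
```

```bash
sed -i 's/s\["width"\].round(4)/round(s["width"],4)/' look.py; python3 look.py pics/s7.png
```

```text
t 6.97 pos [0.4908 0.1167 0.0439] rpy [-1.5707 -0.0031 -0.0608] F [-0.43  0.37 -4.42] M [ 0.04 -0.01 -0.01] w 0.0217
0.08 0.055 [710. 389.]
0.08 -0.055 [337. 524.]
0.045 0 [459. 371.]
```

View pics/s7.png

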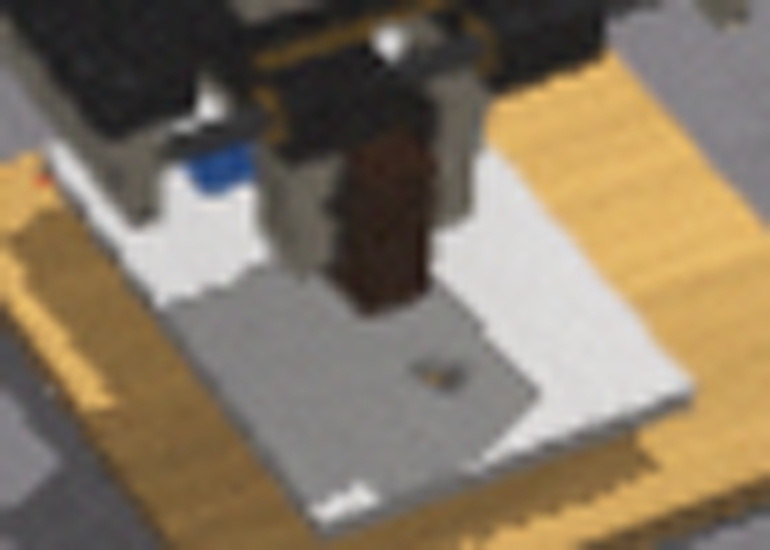

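```bash
python3 - <<'E'
from h import *
p=cv2.imread("pics/scene0.png").astype(int)
print("R-B"); print((p[163:172,276:296,2]-p[163:172,276:296,0]))
m=eyes.camera_model("scene")
for n,z in[("top",.019),("base",.012)]: print(n,proj(m,[.5355,.1133,z]))
# board corners predicted (top fit) vs scene
b=[.49119,.13389,-.0585]; c,s=np.cos(b[2]),np.sin(b[2])
for x,y in [(.1,.1),(.1,-.1),(-.1,-.1),(-.1,.1),(.058,.04),(.058,-.04),(.032,-.04),(.032,.04)]: print(x,y,((proj(m,[b[0]+c*x-s*y,b[1]+s*x+c*y,.012])-[230,120]+.5)*6-.5).round(0))
E
```

```text
R-B
[[109 108 108 109 111 111 108 108 105 100 100  99  63  45  17   4   3   5
    8   6]
 [107 107 108 107 106 106 103 101  95  59  46  20   3   4   5   6   2   6
    5   5]
 [108 105 107 104  99  98  77  59  40  27  11   5   5   3   4   8   3   1
    4   7]
 [105 101  97  78  56  19   6  58 122 115  39   6   7   3   5   2   5   2
    5   6]
 [101  61  28  11   5   4   6  81 113 112  49   9   4   6   6   1   6   7
    9  17]
 [ 60  14   5   4   4   2  13  45  60  57  20   6   6   2   4   9  13  29
   58  67]
 [ 92  37   8   6   3   4   6  21  37  33  11   6   5   9  28  45  59  99
  107 104]
 [107  78  31   9   4   3   8   6   7   6  11  19  28  58  99 111 111 107
  106 103]
 [110 112  81  24   7   8   8  14  12  26  60  84 107 107 107 108 103 103
  100 104]]
top [285.84605022 166.67775482]
base [285.72691828 168.41321773]
0.1 0.1 [605. 287.]
0.1 -0.1 [240. 423.]
-0.1 -0.1 [ 54. 164.]
-0.1 0.1 [397.  49.]
0.058 0.04 [454. 272.]
0.058 -0.04 [310. 324.]
0.032 -0.04 [283. 290.]
0.032 0.04 [426. 239.]
```

Through the hole I can see past the slot. After removing the scene camera's bias of about -1.4 px, the hole is within about 1 mm of the pin. I lower slowly and watch the force.

Call:
play_rows([
  {"linear": [-0.0002,0.001,-0.0003],"rotation": [0,0,0],"claw": 1},
  {"linear": [-0.0002,0.002,-0.0003],"rotation": [0,0,0],"claw": 1},
  {"linear": [-0.0002,0.003,-0.0003],"rotation": [0,0,0],"claw": 1},
  {"linear": [-0.0002,0.004,-0.0003],"rotation": [0,0,0],"claw": 1},
  {"linear": [-0.0002,0.005,-0.0003],"rotation": [0,0,0],"claw": 1},
], newtons=15)

```text
t: 7.6
eef_pos: [0.4906, 0.1164, 0.0389]
ee_rot: [-1.571, -0.003, -0.061]
force: [-1.3, 0.3, -3.7]
width: 0.022
```

```bash
python3 look.py pics/s8.png
```

```text
t 7.75 pos [0.4905 0.1163 0.0388] rpy [-1.5709 -0.0029 -0.0609] F [ 0.07 -0.24 -4.22] M [-0.06  0.01  0.  ] w 0.0217
0.08 0.055 [707. 403.]
0.08 -0.055 [335. 538.]
0.045 0 [457. 385.]
```

View pics/s8.png

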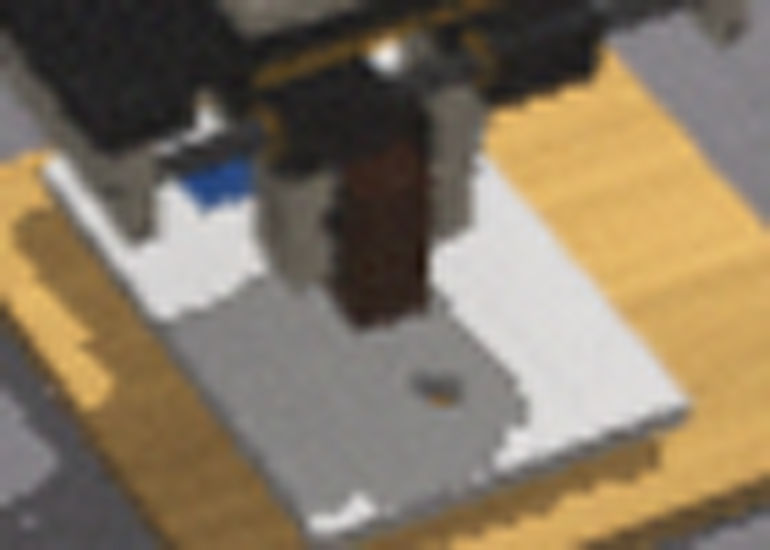

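Call:
play_rows([
  {"linear": [0,0.0007,0],"rotation": [0,0,0],"claw": 1},
  {"linear": [0,0.0014,0],"rotation": [0,0,0],"claw": 1},
  {"linear": [0,0.002,0],"rotation": [0,0,0],"claw": 1},
])

```text
t: 8.12
eef_pos: [0.4905, 0.1163, 0.0368]
ee_rot: [-1.571, -0.003, -0.061]
force: [0.2, -0.2, -3.8]
width: 0.022
```

```bash
python3 look.py pics/s9.png
```

```text
t 8.28 pos [0.4905 0.1163 0.0368] rpy [-1.5709 -0.0029 -0.0609] F [-0.02 -0.48 -4.19] M [-0.06 -0.06 -0.  ] w 0.0219
0.08 0.055 [706. 408.]
0.08 -0.055 [335. 544.]
0.045 0 [456. 391.]
```

View pics/s9.png

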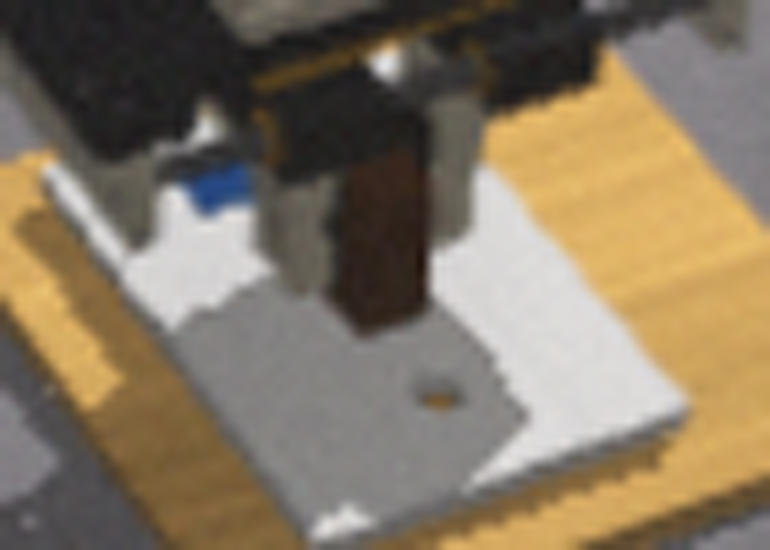

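No contact, although the underside should now be about 1.7 mm below the pin top. I carry on down.

Call:
play_rows([
  {"linear": [0,0.0006,0],"rotation": [0,0,0],"claw": 1},
  {"linear": [0,0.0012,0],"rotation": [0,0,0],"claw": 1},
  {"linear": [0,0.0018,0],"rotation": [0,0,0],"claw": 1},
  {"linear": [0,0.002,0],"rotation": [0,0,0],"claw": 1},
])

```text
t: 8.78
eef_pos: [0.4905, 0.1163, 0.0348]
ee_rot: [-1.571, -0.003, -0.061]
force: [-0.2, -0.3, -4.7]
width: 0.022
```

```bash
python3 go.py 0.4905 0.1163 0.0315 -0.0605; sleep 0; python3 go.py 0.4905 0.1163 0.0315 -0.0605
```

```text
t 8.78 pos [0.4905 0.1163 0.0348] yaw -0.0609 F [-0.17 -0.3  -4.69] w 0.022 
linear [0.0, 0.0033, -0.0] rot [0.01, -0.02, 0.16] steps 0.1
t 8.78 pos [0.4905 0.1163 0.0348] yaw -0.0609 F [-0.17 -0.3  -4.69] w 0.022 
linear [0.0, 0.0033, -0.0] rot [0.01, -0.02, 0.16] steps 0.1
```

Call:
play_rows([
  {"linear": [0,0.0006,0],"rotation": [0,0,0.1],"claw": 1},
  {"linear": [0,0.0012,0],"rotation": [0,0,0.1],"claw": 1},
  {"linear": [0,0.0018,0],"rotation": [0,0,0.1],"claw": 1},
  {"linear": [0,0.002,0],"rotation": [0,0,0.1],"claw": 1},
])

```text
t: 9.28
eef_pos: [0.4905, 0.1163, 0.0327]
ee_rot: [-1.571, -0.001, -0.061]
force: [0.5, 0.8, -4.1]
width: 0.0219
```

```bash
python3 look.py pics/s10.png
```

```text
t 9.43 pos [0.4905 0.1163 0.0327] rpy [-1.571e+00 -1.100e-03 -6.090e-02] F [-0.18  0.28 -4.5 ] M [-0.03 -0.03  0.02] w 0.0218
0.08 0.055 [705. 420.]
0.08 -0.055 [334. 555.]
0.045 0 [455. 402.]
```

View pics/s10.png

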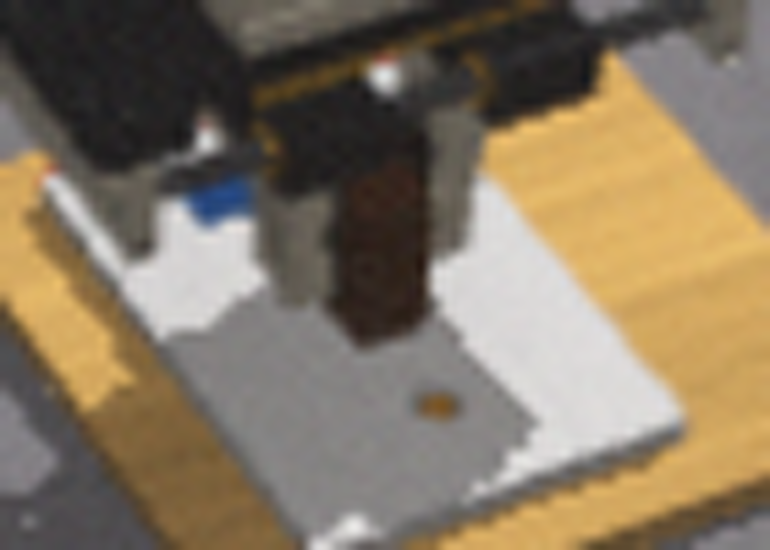

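The brass pin now fills the hole at (437,405). The last millimetre or so goes in small steps until I feel contact.

Call:
play_rows([
  {"linear": [0,0.0004,0],"rotation": [0,0,0],"claw": 1},
  {"linear": [0,0.0008,0],"rotation": [0,0,0],"claw": 1},
  {"linear": [0,0.001,0],"rotation": [0,0,0],"claw": 1},
])

```text
t: 9.8
eef_pos: [0.4906, 0.1163, 0.0319]
ee_rot: [-1.571, -0.001, -0.061]
force: [-0.5, -0.3, 0.3]
width: 0.0221
```

```bash
python3 look.py pics/s11.png | head -1
```

```text
t 9.95 pos [0.4906 0.1163 0.0319] rpy [-1.5709e+00 -1.3000e-03 -6.0800e-02] F [-0.58 -0.38 -1.13] M [-0.11  0.35  0.02] w 0.022
```

Call:
play_rows([
  {"linear": [0,0,0],"rotation": [0,0,0],"claw": 1},
  {"linear": [0,0,0],"rotation": [0,0,0],"claw": 1},
], newtons=3)

```text
t: 10.2
eef_pos: [0.4906, 0.1163, 0.0319]
ee_rot: [-1.571, -0.001, -0.061]
force: [-0.7, -0.6, -1.4]
width: 0.0223
```

```bash
python3 look.py pics/s12.png | head -1
```

```text
t 10.35 pos [0.4906 0.1163 0.032 ] rpy [-1.5709e+00 -1.3000e-03 -6.0800e-02] F [-0.47 -0.48 -1.99] M [-0.21  0.14 -0.02] w 0.0221
```

View pics/s12.png

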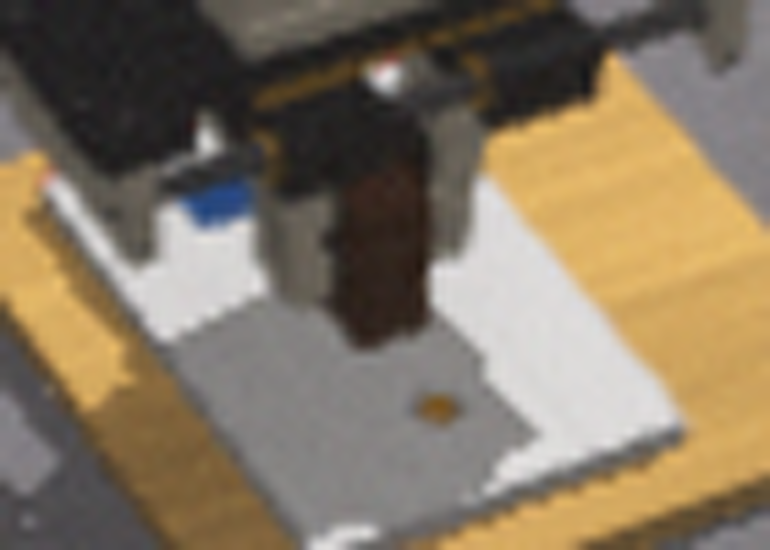

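Call:
play_rows([
  {"linear": [0,0,0],"rotation": [0,0,0],"claw": 0.6},
  {"linear": [0,0,0],"rotation": [0,0,0],"claw": 0.5},
  {"linear": [0,0,0],"rotation": [0,0,0],"claw": 0.4},
  {"linear": [0,0,0],"rotation": [0,0,0],"claw": 0.3},
])

```text
t: 10.85
eef_pos: [0.4907, 0.1164, 0.032]
ee_rot: [-1.571, -0.001, -0.061]
force: [0.1, -0.2, 0.7]
width: 0.0561
```

```bash
python3 look.py pics/s13.png
```

```text
t 11.0 pos [0.4906 0.1163 0.032 ] rpy [-1.5709e+00 -1.4000e-03 -6.0800e-02] F [-0.2  -0.37 -0.13] M [-0.04  0.03  0.04] w 0.0609
0.08 0.055 [705. 422.]
0.08 -0.055 [334. 557.]
0.045 0 [456. 404.]
```

View pics/s13.png

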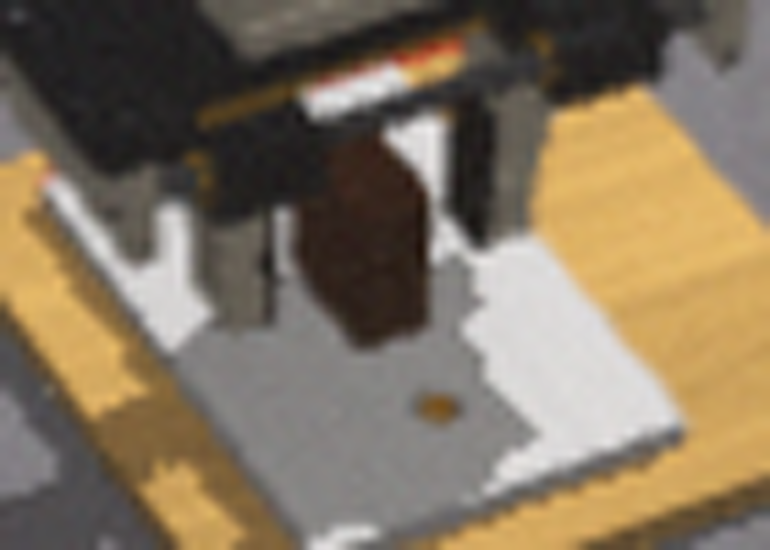

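Released: the fingers are clear on both sides of the handle. I raise the arm straight up, then check.

Call:
play_rows([
  {"linear": [0,-0.01,0],"rotation": [0,0,0],"claw": 0.3},
  {"linear": [0,-0.03,0],"rotation": [0,0,0],"claw": 0.3},
  {"linear": [0,-0.065,0],"rotation": [0,0,0],"claw": 0.3},
  {"linear": [0,-0.1,0],"rotation": [0,0,0],"claw": 0.3},
  {"linear": [0,-0.13,0],"rotation": [0,0,0],"claw": 0.3},
])

```text
t: 11.62
eef_pos: [0.4906, 0.1164, 0.1642]
ee_rot: [-1.57, -0.003, -0.061]
force: [1.0, -0.0, -0.6]
width: 0.0614
```

```bash
python3 go.py 0.4906 -0.1 0.22 -0.06; python3 - <<'E'
from h import *
cv2.imwrite("pics/w14.png",eyes.grab_frame("wrist")[0])
E
```

```text
t 11.62 pos [0.4906 0.1164 0.1642] yaw -0.0606 F [ 0.98 -0.02 -0.6 ] w 0.0614 
linear [0.0133, -0.0559, -0.216] rot [-0.04, -0.03, 0.15] steps 3.6
```

View pics/w14.png

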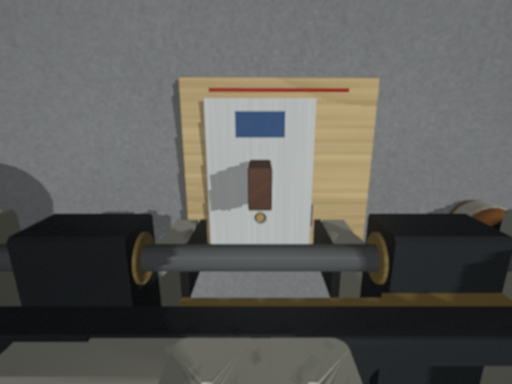

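The wrist view shows the pin inside the hole at (260,217) and the plate square on the board. I move aside for a clear top view.

Call:
play_rows([
  {"linear": [0.003,-0.02,-0.04],"rotation": [0,0,0],"claw": 0.3},
  {"linear": [0.006,-0.04,-0.09],"rotation": [0,0,0],"claw": 0.3},
  {"linear": [0.01,-0.055,-0.14],"rotation": [0,0,0],"claw": 0.3},
  {"linear": [0.013,-0.055,-0.19],"rotation": [0,0,0],"claw": 0.3},
  {"linear": [0.013,-0.055,-0.23],"rotation": [0,0,0],"claw": 0.3},
])

```text
t: 12.3
eef_pos: [0.4911, -0.1151, 0.2234]
ee_rot: [-1.568, -0.009, -0.06]
force: [0.4, 0.0, -0.4]
width: 0.0615
```

Call:
play_rows([
  {"linear": [0,0,-0.05],"rotation": [0,0,0],"claw": 0.3},
  {"linear": [0,0,-0.1],"rotation": [0,0,0],"claw": 0.3},
  {"linear": [0,0,-0.15],"rotation": [0,0,0],"claw": 0.3},
  {"linear": [0,0,-0.17],"rotation": [0,0,0],"claw": 0.3},
  {"linear": [0,0,-0.17],"rotation": [0,0,0],"claw": 0.3},
])

```text
t: 12.92
eef_pos: [0.4803, -0.2861, 0.2229]
ee_rot: [-1.568, -0.008, -0.063]
force: [-0.5, 0.8, -0.1]
width: 0.0615
```

```bash
python3 - <<'E'
from h import *
p,d=eyes.grab_frame("top"); q,_=eyes.grab_frame("scene")
cv2.imwrite("pics/t15.png",np.hstack([cv2.resize(p[190:290,145:250],None,fx=4,fy=4,interpolation=cv2.INTER_CUBIC),cv2.resize(q[110:210,225:320],None,fx=4,fy=4,interpolation=cv2.INTER_CUBIC)]))
cv2.imwrite("pics/s15.png",q); print(readout.get_state()["eef_pos"])
m=eyes.camera_model("top")
# depth-plane of plate
for n in("board","handle"):
  for r in nets.regions_of(n,"top")[:3]:
    reg=cv2.erode(r["region"].astype(np.uint8),np.ones((3,3)))>0; v,u=np.nonzero(reg&(d>0)); z=d[v,u]
    X=(np.linalg.inv(m["intrinsics"])@np.vstack([u*z,v*z,z])).T-m["t"]; X=X@m["R"]
    h=X[X[:,2]<.035] if n=="handle" else X
    A=np.c_[h[:,:2]-h[:,:2].mean(0),np.ones(len(h))]; c=np.linalg.lstsq(A,h[:,2],rcond=None)[0]; res=h[:,2]-A@c
    print(n,round(r["score"],2),r["rect"],"median z",np.median(h[:,2]).round(4),"plane",c.round(4),"std",res.std().round(4))
E
```

```text
[ 0.48064752 -0.28466296  0.22306541]
board 0.87 [157.0, 201.5, 242.3, 278.0] median z 0.0125 plane [ 0.0002 -0.0008  0.0124] std 0.0026
handle 0.84 [179.2, 208.5, 227.2, 270.8] median z 0.0205 plane [-0.001  -0.0019  0.0205] std 0.0027
handle 0.6 [403.5, 262.8, 453.2, 282.2] median z 0.0088 plane [0.0349 0.0088 0.0087] std 0.0025
```

View pics/t15.png

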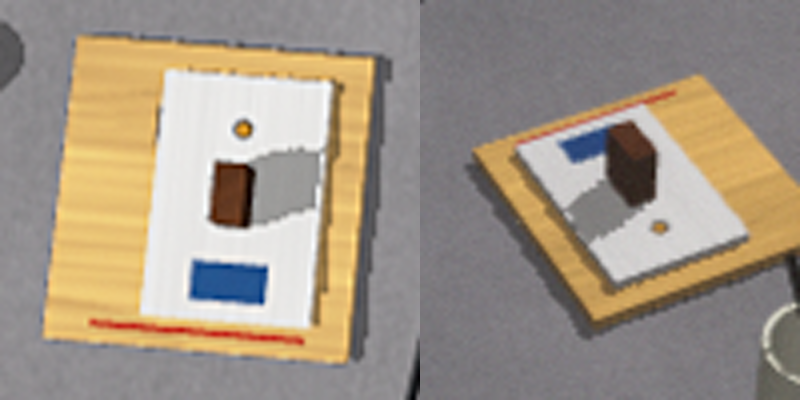

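View pics/s15.png

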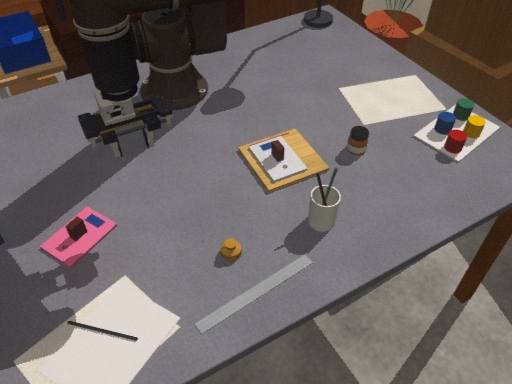

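The plate's top is at 20.5 mm (20 mm expected), its tilt is about 2 mrad, and the pin shows centred in the hole at (243,129) in the left crop. The pot, jar, weight and pink plate are where they were. I hand the job in.

```bash
python3 -c "
from station import job
print(job.job_done())"
```

```text
the job is handed in; nothing more can be done
None
```

The plate is on the board with its hole over the brass pin. It lies flat and square, the gripper has let go, and the job is handed in at about 13 s of the 67 s allowed. No verdict was reported.

**What I did:** I picked the plate up by its handle. The top and wrist cameras agreed on the pin's position to within about 0.5 mm. The hole went over the pin on the first slow lowering, so no nudging along the slot was needed. The first contact I felt was at board height, where the reading changed only by about the plate's own weight of 4–5 N. I then released the plate and moved the arm away.

**Last checks:**
- **Flatness:** the plate's top measured 20.5 mm against 20 mm expected, with a tilt of about 2 mrad.
- **Position:** the pin shows inside the hole in all three camera views. The hole is about 45 mm along the board and 18 mm to the -y side of the slot's middle.
- **Squareness:** when released, the gripper's yaw was within about 0.005 rad of the board's. I did not fit the plate's own yaw again afterwards.
- **Other objects:** the pot, jar, weight and pink look-alike look unmoved in the last scene picture. I judged this by eye and did not measure it.

**Disagreement:** the scene camera read about 1.4 px (3–4 mm) off from the other two. I treated this as a calibration offset, because the pin and the board showed about the same shift.

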